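Arm the guarded switch and start the carving bench's chip extraction

TASK

Get the chip extraction running before carving starts: first slide the shutter of the chip inlet fully open, then, on the switch box, swing the hinged safety cover right up, flip the toggle beneath it fully over towards the cover's hinge, and close the cover fully down again. Last of all, press the round start button beside the cover all the way in and let it go. Leave the carved bust, mallet, gouge and folding rule where they are.

Things in the scene. Friction and masses are not known exactly. Their poses are not given: they have to be found in the camera images.
- switchbox: Grey switch box fixed on the bench, 150 (x) x 190 (y) x 60 mm high. Origin: centre of its underside, z up. Cable gland and the cover's hinge towards +x; the cover and toggle sit at y = -35 mm, the start button at y = +55 mm. At yaw 0 its axes are the world's; it is turned by up to 0.4 rad either way and may stand left or right of the inlet.
- cover_hinge (a point): Point on the cover's hinge axis (along the box's y), mid-width of the cover, fixed to the switch box at (20, -35, 62) mm of its frame; axes as the box's. Seen from it, the shut cover is a black hood, open below and at the hinge end: x from -80 mm to 0, 60 mm wide (y), flat roof at z = 46 mm, upright front wall at x = -80 mm, walls 3 mm.
- cover (a joint): Angle of the safety cover: 0 shut (its start), 1.9 rad as far open as it goes; opening lifts its front (-x) end up and over towards +x. Stiff hinge (about 0.07 N m): it stays at any angle. Pushing the tab or the top of the front wall towards the hinge swings it up; once it stands open, pushing the tab back from the hinge side, then down, shuts it.
- cover_tab (a point): Centre of the upper end face of the cover's thumb tab, at (-75, 0, 66) mm from the hinge point when shut; moves with the cover. The tab stands on the front end of the roof, flush with the front wall: 10 mm thick (x -80 to -70 mm), 44 mm wide (y), 20 mm tall (z 46 to 66 mm).
- toggle (a joint): Angle of the steel toggle lever under the cover: 0 at the start, leaning 0.45 rad to the box's -x side (away from the hinge); 0.9 rad fully over, leaning 0.45 rad to +x (towards the hinge). Stiff pivot (about 0.03 N m, about 1 N at the tip): stays where it is left. Pivot at (-20, -35, 62) mm of the box's frame; lever 32 mm long, 7 to 12 mm thick.
- toggle_tip (a point): Rounded tip of the toggle lever, 32 mm from its pivot; moves with it.
- start_top (a point): Centre of the top face of the round grey start button (28 mm across, in a black housing) on the switch box; moves with the button. Pressed straight down.
- start (a joint): Travel of the start button: 0 out, 0.006 m fully in (about 5 N); springs back when let go.
- inlet: Aluminium chip inlet fixed on the bench, 130 (x) x 240 (y) x 78 mm high, with a round 86 mm opening in its top at y = -50 mm, two low guide rails (x = +-58 mm, up to z = 87 mm) and a pipe stub 64 mm across on its +x side. Origin: centre of its underside, z up. Turned by up to 0.4 rad either way.
- shutter (a joint): Travel of the flat steel shutter along the inlet's +y: at 0 it covers the opening, at 0.09 m (its stop) it is fully open. It starts at 0 to 0.02 m. Friction about 2 N; stays where it is left. The plate is 104 x 100 x 3 mm, its top at z = 84.5 mm of the inlet's frame.
- shutter_handle (a point): Centre of the top of the shutter's upright wooden handle, a block 50 mm wide (inlet x) x 12 mm thick (inlet y) rising 30 mm from the plate to z = 114.5 mm of the inlet's frame; moves with the shutter; axes as the inlet's.
- bust: Loose unfinished wooden bust, 197 mm tall on a 85 x 90 mm block, beyond the boxes. Origin: centre of underside. Not to be disturbed.
- mallet: Loose round carver's mallet standing on its head, 84 mm across, 215 mm tall. Origin: centre of underside. Not to be disturbed.
- gouge: Loose gouge lying on the bench, 250 mm long, wooden handle 25 mm thick. Origin under the ferrule, length along its x. Not to be disturbed.
- rule: Loose white folding rule, shut, 235 x 30 x 16 mm, lying on the bench. Origin: centre of underside, length along its x. Not to be disturbed.

How it is judged:
By the outcome, as a careful person would: the job done as asked, in the order asked, and still so for the second after the job is handed in, with the robot touching nothing.
It also fails if it takes over 72 s, if anything falls off the work surface, if the arm or the gripper's body presses on something with over 40 N, if the wrist force passes 120 N, or if a joint passes its speed limit or range.

ROBOT

A 7-joint arm with a two-finger parallel gripper is mounted at the origin on the work surface. World frame = base frame: x ahead of the robot, y to its left, z up, the work surface at z = 0. Lengths are in mm, angles in rad, forces in N, time in s.
With the tool pointing down it reaches from about 400 to 875 mm from the base axis. Payload 4.4 kg.
Tool frame: the origin (TCP) lies at the very end of the fingers, on their centre line; the grasp point (between the pads) lies 19 mm behind it; z points along the fingers, y is the line along which they close (so a half turn about z gives the same grasp; the last joint's range is limited). The gripper opens to 85 mm and grips with 20 to 120 N. Pads are 22 mm wide; open, the fingers measure 114 mm over their backs; the gripper's body (76 mm by 85 mm) begins 54 mm behind the grasp point. The pads swing forward as they close: fully open they stand 13 mm farther back than shut.
Start: joints at [-1.241, 0.628, 0.038, 1.517, -0.027, 0.996, -0.02], TCP at [250.583, 599.771, 231.313] pointing down, gripper open.
Joint ranges: [-3.06, 3.06], [-0.37, 2.12], [-1.25, 1.32], [0.18, 2.47], [-1.1, 4.24], [0.23, 1.98], [-2.94, 2.94]. Speed limits (rad/s): [2.57, 2.57, 3.14, 3.14, 3.14, 3.14, 3.14].

INTERFACE

Orientations are given as [roll, pitch, yaw] about the fixed x, y, z axes, in that order (R = Rz(yaw) Ry(pitch) Rx(roll)).
In Python, from cell import read_state, get_image, camera_info, finish_job gives the robot as it stands.
- The arm moves only by the tool play_rows, never from a script. Its argument "deltas" is one flat list of numbers, 7 for each row, row after row: the shift along the tool's x, y, z in mm, then the turn, a rotation vector about the tool's x, y, z in rad, then the opening, from 0 (shut) to 1 (fully open). In form: [dx, dy, dz, ax, ay, az, grip, dx, dy, dz, ax, ay, az, grip, ...]. A call has 1 to 10 rows; each row is the pose to reach, as a shift and turn from the pose commanded when the call began, along the tool's axes at that moment; what a row does not reach only later rows make up. A row lasts 1/8 s, in which the tool goes at most 62.5 mm and 10.7 degrees, less where a joint would pass 70% of its speed; a pose out of reach is approached as far as the arm can. A call with a gripper value outside its range is refused whole. The fingers move at their own pace and stop on an object; the grip force is fixed at half the most. Time passes only in rows, so rows that repeat a pose let the fingers close. It gives the time, the measured TCP pose, the force, the opening and the grip force at its end, in the units of the state.
- read_state(): the state, without advancing time (a new reading comes with each control period).
- get_image(name): name is "scene" or "top" or "wrist"; returns the picture (384x512x3 uint8, red, green, blue); there is no depth.
- camera_info(name): a dict with "fx", "fy", "cx", "cy" (pixels), "T" (4x4, takes a point from camera to world coordinates). Camera axes: x right, y down, z forward; pixel columns grow to the right and rows downward; lengths in mm; the calibration is good to about 2 mm. A picture is of the moment at which its call begins: read the wrist's pose just before it. camera_info takes no time and is no camera call; for the wrist camera it gives the pose at the moment of the call.
- finish_job(): hands the job in; it is judged then, once.
The state is a dict: "clock": time; "qpos": joint angles; "qd": joint speeds; "tau": joint torques, N m; "eef_pos": TCP position; "tool_rot": TCP orientation; "force": force on the tool from outside, world axes, zero at the start; "torque": the same for the moment, N m; "width": finger opening in mm; "gripper_force": force on a finger pad.
Only numpy, scipy, OpenCV 4.12 (cv2) and the standard library are available. Lean on these libraries where they do the work, as an engineer would, in place of code of your own. Each camera call takes 0.05 s, during which the arm holds its last target. There are 200 camera calls.

## Working session

There is one attempt and no reset: what is moved stays moved. The work goes in short steps, Python scripts to look and compute and a tool call to move; the robot and the scene stay as the last step left them, time stands still between calls to the robot, and variables do not carry over. Pictures are saved under pics/ and viewed, at most 13 in all, crops included, and the job is handed in when it is done.

Besides the shell and the picture viewer there is one more tool, called after ">>>" as name(argument=value, ...) on one line, values as JSON. play_rows: Moves the arm, as the interface text tells. Its arguments: {"type":"object","properties":{"deltas":{"type":"array"}},"required":["deltas"]}

```bash
mkdir -p pics
python3 - <<'E'
from cell import *
import cv2
s=read_state();print(s)
for n in("top","scene"):
    im=get_image(n);cv2.imwrite(f"pics/{n}0.png",im[:,:,::-1]);c=camera_info(n);print(n,c)
E
```

```text
{'clock': 0.0, 'qpos': array([-1.24079864,  0.62934844,  0.03843968,  1.51837172, -0.02698059,
        0.99629531, -0.02001471]), 'qd': array([ 4.72630887e-04, -1.15840359e-03,  3.99503419e-04, -1.19829747e-03,
        9.69337717e-05, -2.18442382e-04,  8.33651697e-04]), 'tau': array([ 3.24473349e-04, -5.63392246e+01,  1.22679893e+00, -1.93437624e+01,
        1.12134629e-02,  1.06359611e-02,  1.01430152e-05]), 'eef_pos': array([250.33968019, 599.17937313, 230.38636551]), 'tool_rot': array([-3.13968825e+00,  4.03308078e-05,  2.74579262e+00]), 'force': array([ 0.30207813,  1.28182107, -0.32310786]), 'torque': array([-0.02590544,  0.02197823, -0.02123283]), 'gripper_force': 0.0, 'width': 85.59369385435048}
top {'fx': 433.87531255295363, 'fy': 433.87531255295363, 'cx': 248.98174779112767, 'cy': 197.80891759382519, 'T': array([[-2.05389311e-02, -9.85979149e-01,  1.65599728e-01,
         4.27976355e+02],
       [-9.99725671e-01,  2.21190060e-02,  7.70280303e-03,
         8.69856275e+01],
       [-1.12577046e-02, -1.65396092e-01, -9.86162967e-01,
         1.41123912e+03],
       [ 0.00000000e+00,  0.00000000e+00,  0.00000000e+00,
         1.00000000e+00]])}
scene {'fx': 374.0232703668156, 'fy': 374.0232703668156, 'cx': 262.54830899166694, 'cy': 187.4067055340668, 'T': array([[ 7.98519121e-01,  4.49799173e-01, -4.00059892e-01,
         1.08491622e+03],
       [ 6.01742509e-01, -6.14685576e-01,  5.09968230e-01,
        -4.84897517e+02],
       [-1.65277573e-02, -6.47952426e-01, -7.61501469e-01,
         9.79190903e+02],
       [ 0.00000000e+00,  0.00000000e+00,  0.00000000e+00,
         1.00000000e+00]])}
```

Run:
```python
import cv2
im=cv2.imread("pics/top0.png");cv2.imwrite("pics/top0b.png",cv2.resize(im,(800,600),interpolation=cv2.INTER_CUBIC))
```

```text
(no output)
```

View pics/top0b.png

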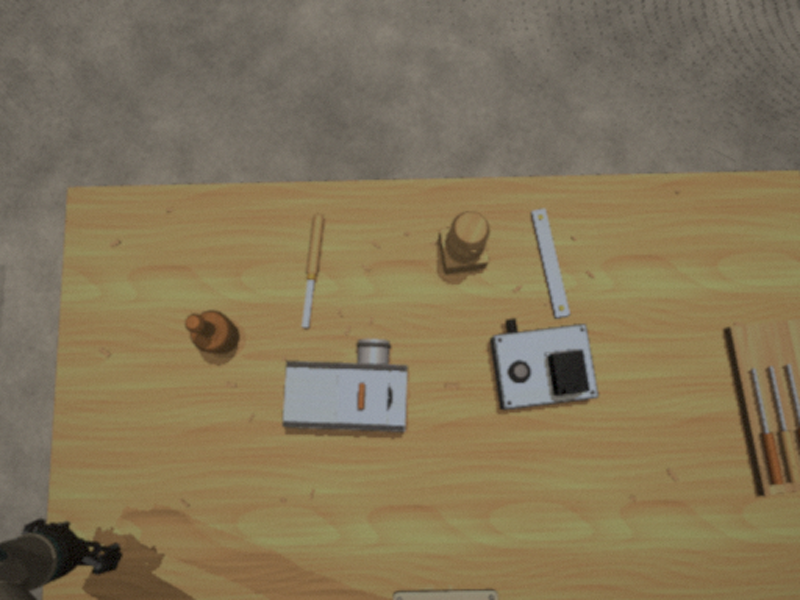

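View pics/scene0.png

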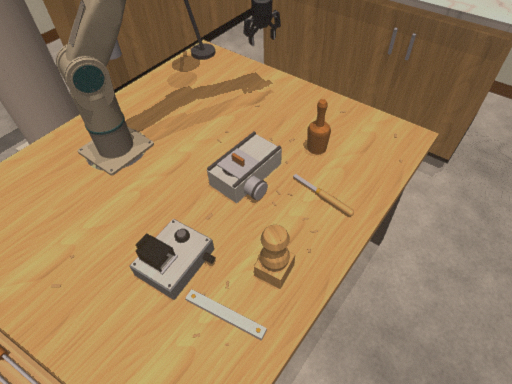

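The top view shows the inlet at about (345,395) and the switch box at (545,365) in the enlarged picture. The mallet is at (212,332), the gouge at (313,270), the bust at (465,240) and the rule at (550,262). I need an enlarged crop to read corners.

Run:
```python
import cv2
im=cv2.imread("pics/top0.png")[195:275,175:390]
a=cv2.resize(im[:, :95],None,fx=6,fy=6,interpolation=cv2.INTER_CUBIC)
b=cv2.resize(im[:,130:215],None,fx=6,fy=6,interpolation=cv2.INTER_CUBIC)
import numpy as np
w=max(a.shape[1],b.shape[1])
p=lambda i:cv2.copyMakeBorder(i,0,0,0,w-i.shape[1],cv2.BORDER_CONSTANT)
o=np.vstack([p(a),p(b)]);o=cv2.resize(o,None,fx=.625,fy=.625,interpolation=cv2.INTER_AREA) if 0 else o
print(o.shape)
cv2.imwrite("pics/cA.png",a);cv2.imwrite("pics/cB.png",b)
```

```text
(960, 570, 3)
```

View pics/cA.png

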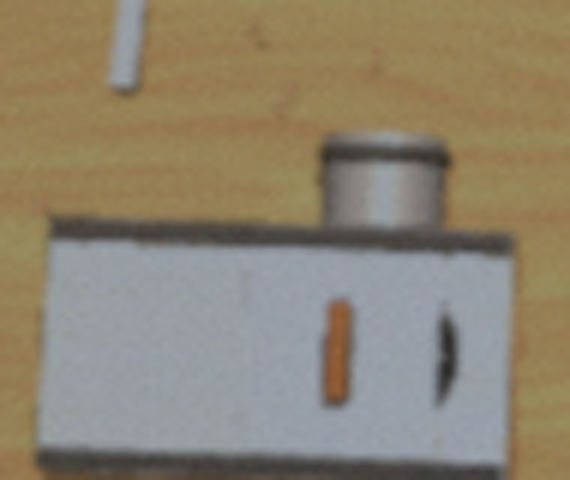

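View pics/cB.png

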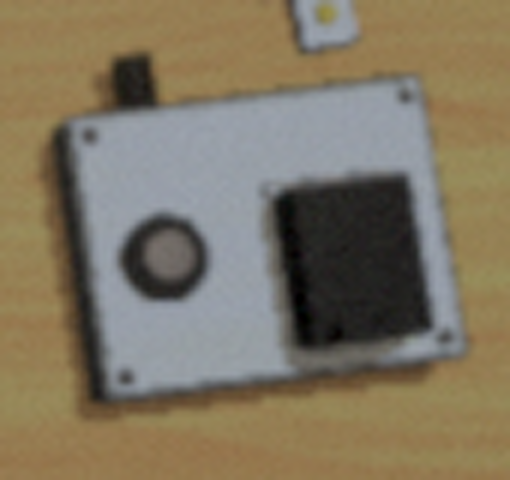

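```bash
cat > h.py <<'E'
import numpy as np
from cell import *
from scipy.spatial.transform import Rotation as R
def bp(n,u,v,z,c=None):
    c=c or camera_info(n);T=c["T"];d=T[:3,:3]@np.array([(u-c["cx"])/c["fx"],(v-c["cy"])/c["fy"],1]);o=T[:3,3]
    return o+d*(z-o[2])/d[2]
def fit(l,w):
    l=np.array(l,float)[:,:2];w=np.array(w)[:,:2];a=l-l.mean(0);b=w-w.mean(0)
    yaw=np.arctan2((a[:,0]*b[:,1]-a[:,1]*b[:,0]).sum(),(a*b).sum());M=np.array([[np.cos(yaw),-np.sin(yaw)],[np.sin(yaw),np.cos(yaw)]])
    t=w.mean(0)-M@l.mean(0);print("t",t,"yaw",yaw,"res",(w-(l@M.T+t)).round(1).tolist());return t,yaw
def crop(ox,oy,s,p):return ox+(p[0]+.5)/s-.5,oy+(p[1]+.5)/s-.5
E
python3 - <<'E'
from h import *
A=lambda p,z:bp("top",*crop(175,195,6,p),z)
B=lambda p,z:bp("top",*crop(305,195,6,p),z)
t,y=fit([(75,95),(75,-95),(-75,-95),(-75,95)],[B(p,60) for p in[(75,122),(415,78),(463,352),(105,393)]])
print("button",B((168,255),75),"cover roof corners",[B(p,108).round(1) for p in[(285,185),(408,178),(432,328),(305,345)]])
M=lambda p:t+np.array([[np.cos(y),-np.sin(y)],[np.sin(y),np.cos(y)]])@np.array(p)
print("exp btn",M((0,55)),"hinge",M((20,-35)))
fit([(63,120),(63,-120),(-63,-120),(-63,120)],[A(p,85) for p in[(52,218),(512,237),(507,478),(38,467)]])
print("handle",A((340,353),114.5))
print(R.from_quat(R.from_euler('xyz',read_state()["tool_rot"]).as_quat()).as_matrix().round(3))
# loose things
S=lambda u,v,z:bp("top",u*.64-.2,v*.64-.2,z).round(0)
for n,u,v,z in[("mallet",225,335,0),("gougeend",305,327,8),("bust",463,260,0),("rule",561,316,16)]:print(n,S(u,v,z))
E
```

```text
t [ 534.714722   -209.73563198] yaw 0.09359398763367076 res [[-4.7, -6.4], [-3.2, 4.3], [3.6, 3.4], [4.4, -1.3]]
button [ 524.38988901 -156.6448276    75.        ] cover roof corners [array([ 555.8, -210.9,  108. ]), array([ 557.9, -272.6,  108. ]), array([ 483.1, -279.4,  108. ]), array([ 476. , -216.1,  108. ])]
exp btn [ 529.57456484 -154.97635163] hinge [ 557.89819668 -242.71329869]
t [483.41337038 186.58268073] yaw -0.05217100102536528 res [[-0.3, -2.2], [-2.5, 2.8], [2.5, 1.7], [0.3, -2.3]]
handle [479.58164391 153.17448975 114.5       ]
[[-0.923  0.386 -0.001]
 [ 0.386  0.923 -0.002]
 [-0.    -0.002 -1.   ]]
mallet [618. 445.   0.]
gougeend [630. 275.   8.]
bust [768. -61.   0.]
rule [ 640. -258.   16.]
```

The crops give the inlet at about (483,187), yaw -0.05, and the shutter handle at (480,153). The box is at about (535,-210), yaw 0.09. I'll move above the low-y side of the handle.

```bash
cat >> h.py <<'E'
def to(*wps,yaw=None):
    "deltas (tool axes) from the measured pose to world waypoints, tool down with given yaw"
    s=read_state();R0=R.from_euler('xyz',s["tool_rot"])
    Rt=R.from_euler('xyz',[np.pi,0,s["tool_rot"][2] if yaw is None else yaw]);rv=(R0.inv()*Rt).as_rotvec()
    for w in wps:print(w,R0.inv().apply(np.array(w)-s["eef_pos"]).round(0),rv.round(3))
E
python3 - <<'E'
from h import *
to((300,494,235),(350,388,235),(400,280,235),(450,176,235),(480,110,235),yaw=np.pi)
E
```

```text
(300, 494, 235) [-86. -78.  -4.] [-0.002 -0.    -0.396]
(350, 388, 235) [-173. -157.   -4.] [-0.002 -0.    -0.396]
(400, 280, 235) [-261. -237.   -4.] [-0.002 -0.    -0.396]
(450, 176, 235) [-347. -314.   -4.] [-0.002 -0.    -0.396]
(480, 110, 235) [-400. -363.   -4.] [-0.002 -0.    -0.396]
```

>>> play_rows(deltas=[-40,-36,-4,0,0,-0.04,0,-80,-73,-4,0,0,-0.08,0,-120,-109,-4,0,0,-0.12,0,-160,-145,-4,0,0,-0.16,0,-200,-182,-4,0,0,-0.2,0,-240,-218,-4,0,0,-0.24,0,-280,-254,-4,0,0,-0.28,0,-320,-290,-4,0,0,-0.32,0,-360,-327,-4,0,0,-0.36,0,-400,-363,-4,-0.002,0,-0.396,0])

```text
clock: 1.35
eef_pos: [480.1, 109.0, 235.2]
tool_rot: [3.14, 0.0, -3.14]
force: [-0.5, -0.3, -0.1]
width: -0.4
gripper_force: 0.0
```

>>> play_rows(deltas=[0,0,0,0,0,0,0,0,0,0,0,0,0,0])

```text
clock: 1.6
eef_pos: [479.3, 110.9, 235.0]
tool_rot: [3.139, -0.001, 3.141]
force: [-0.3, -0.2, -0.5]
width: -0.0
gripper_force: 0.0
```

Run:
```python
from h import *
import cv2
s=read_state();print(s["clock"],s["eef_pos"],s["tool_rot"],s["width"],s["force"])
c=camera_info("wrist");im=get_image("wrist");cv2.imwrite("pics/w1.png",im[:,:,::-1])
np.savez("w1.npz",**c)
```

```text
1.6 [479.2918653  110.89261097 235.03901831] [ 3.13922853e+00 -5.40813797e-04  3.14129618e+00] -0.013805427538382016 [-0.26153118 -0.17944661 -0.52715292]
```

View pics/w1.png

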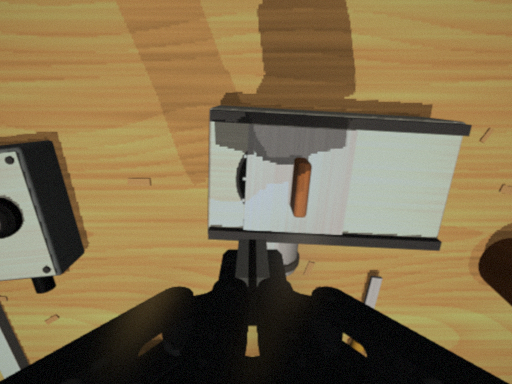

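The wrist view shows the inlet with its handle at about (302,187), and the closed fingertips at (258,260). I'll check the handle and inlet corners with this camera.

Run:
```python
from h import *
c=dict(np.load("w1.npz"));c={k:(v if k=="T" else float(v)) for k,v in c.items() if k in("T","fx","fy","cx","cy")}
print("handle",bp("w",302,186,114.5,c), "h -y edge",bp("w",296,186,114.5,c))
fit([(63,120),(63,-120),(-63,-120),(-63,120)],[bp("w",u,v,86,c) for u,v in[(439,247),(209,237),(210,110),(469,127)]])
P=np.linalg.inv(c["T"])
for q in[(479.3,110.9,235),(468.3,110.9,235),(479.3,125,235),(479.3,97,235)]:
    p=(P@np.append(q,1))[:3];print(q,p[0]/p[2]*c["fx"]+c["cx"],p[1]/p[2]*c["fy"]+c["cy"])
to((480,110,95),(480,150,95),(480,200,95),yaw=np.pi)
```

```text
handle [475.93786906 154.1741675  114.5       ] h -y edge [475.93009854 148.97389613 114.5       ]
t [482.06415672 187.64464393] yaw -0.05547550283303511 res [[-2.7, -2.1], [-0.9, 3.0], [0.8, 2.1], [2.8, -3.0]]
(479.3, 110.9, 235) 252.32734296305853 257.1982609013975
(468.3, 110.9, 235) 252.30658139427032 237.33349893823717
(479.3, 125, 235) 280.1788176498667 257.1559065347847
(479.3, 97, 235) 224.86917471201042 257.2400171580301
(480, 110, 95) [ -1.  -2. 140.] [ 0.003 -0.     0.002]
(480, 150, 95) [ -1.  38. 140.] [ 0.003 -0.     0.002]
(480, 200, 95) [ -1.  88. 140.] [ 0.003 -0.     0.002]
```

>>> play_rows(deltas=[0,-2,50,0,0,0,0,0,-2,100,0,0,0,0,0,-2,125,0,0,0,0,0,-2,138,0,0,0,0,0,-2,138,0,0,0,0,0,10,138,0,0,0,0,0,20,138,0,0,0,0,0,30,138,0,0,0,0,0,40,138,0,0,0,0,-1,50,138,0,0,0,0])

```text
clock: 2.9
eef_pos: [480.8, 161.3, 97.6]
tool_rot: [3.14, 0.001, 3.142]
force: [0.4, -2.7, 1.4]
width: 0.2
gripper_force: 1.1
```

>>> play_rows(deltas=[-1,10,0,0,0,0,0,-2,20,0,0,0,0,0,-2,28,0,0,0,0,0])

```text
clock: 3.28
eef_pos: [482.5, 189.6, 97.3]
tool_rot: [3.14, -0.0, -3.141]
force: [0.2, -2.2, 0.8]
width: -0.1
gripper_force: 1.1
```

>>> play_rows(deltas=[-1,6,0,0,0,0,0,-1,12,0,0,0,0,0,-1,16,0,0,0,0,0])

```text
clock: 3.65
eef_pos: [483.5, 205.1, 97.3]
tool_rot: [3.14, -0.0, -3.141]
force: [-0.8, -1.7, -0.3]
width: -0.3
gripper_force: 1.0
```

>>> play_rows(deltas=[0,4,0,0,0,0,0,0,4,0,0,0,0,0])

```text
clock: 3.9
eef_pos: [483.7, 207.9, 97.3]
tool_rot: [3.141, -0.0, 3.141]
force: [-0.7, -4.0, -1.4]
width: -0.2
gripper_force: 2.1
```

>>> play_rows(deltas=[0,4,0,0,0,0,0,0,6,0,0,0,0,0,0,6,0,0,0,0,0])

```text
clock: 4.28
eef_pos: [483.6, 208.3, 97.3]
tool_rot: [-3.136, -0.002, 3.137]
force: [-0.4, -14.9, 4.1]
width: 0.1
gripper_force: 7.6
```

The shutter is at its stop (15 N). Now I'll back off, rise and go over the box.

>>> play_rows(deltas=[0,-20,0,0,0,0,0,0,-30,-30,0,0,0,0,0,-35,-90,0,0,0,0,0,-80,-140,0,0,0,0,-5,-140,-165,0,0,-0.04,0,-5,-200,-165,0,0,-0.06,0,-5,-260,-165,0,0,-0.08,0,-5,-320,-165,0,0,-0.1,0,0,-380,-165,0,0,-0.1,0,10,-410,-165,0,0,-0.1,0])

```text
clock: 5.52
eef_pos: [474.0, -199.1, 262.1]
tool_rot: [3.141, 0.003, -3.045]
force: [0.3, 1.0, -0.3]
width: 0.4
gripper_force: 0.0
```

>>> play_rows(deltas=[0,0,0,0,0,0,0,0,0,0,0,0,0,0,0,0,0,0,0,0,0])

```text
clock: 5.9
eef_pos: [474.5, -193.7, 261.8]
tool_rot: [3.139, 0.001, -3.038]
force: [-0.3, 0.5, -0.1]
width: -0.0
gripper_force: 0.0
```

Run:
```python
from h import *
import cv2
s=read_state();print(s["clock"],s["eef_pos"],s["tool_rot"],s["force"])
c=camera_info("wrist");im=get_image("wrist");cv2.imwrite("pics/w2.png",cv2.resize(im[:,:,::-1],(800,600),interpolation=cv2.INTER_CUBIC))
np.savez("w2.npz",**c)
im=get_image("top");cv2.imwrite("pics/top1.png",im[:,:,::-1])
```

```text
5.9 [ 474.52788676 -193.6733841   261.78593833] [ 3.13894370e+00  1.46447468e-03 -3.03839847e+00] [-0.32905588  0.48518516 -0.09760027]
```

View pics/w2.png

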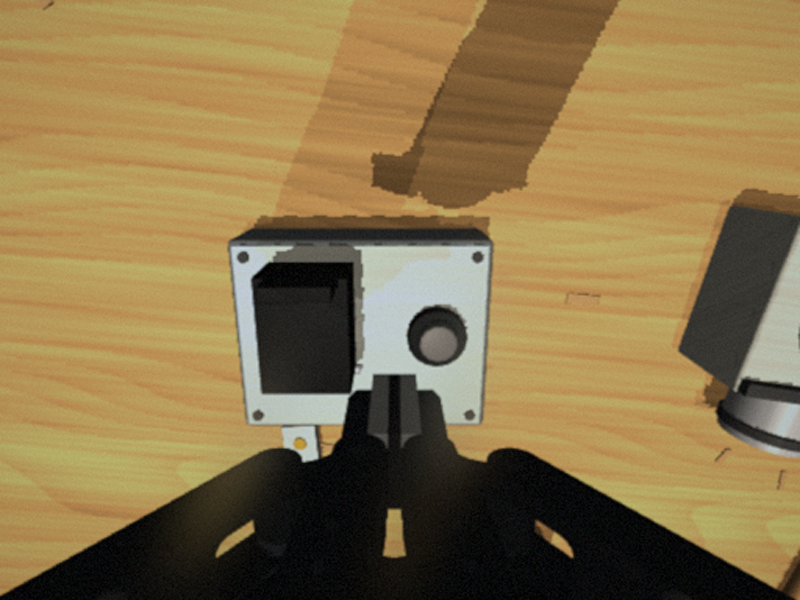

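The box's top corners are at (231,242), (491,242), (481,423) and (247,424), and the button at (438,344). The box looks aligned with the tool.

Run:
```python
from h import *
import cv2
c=dict(np.load("w2.npz"));c={k:(v if k=="T" else float(v)) for k,v in c.items() if k in("T","fx","fy","cx","cy")}
W=lambda p,z:bp("w",p[0]*.64-.2,p[1]*.64-.2,z,c)
t,y=fit([(-75,-95),(-75,95),(75,95),(75,-95)],[W(p,60) for p in[(231,242),(491,242),(481,423),(247,424)]])
M=lambda x,yy:t+np.array([[np.cos(y),-np.sin(y)],[np.sin(y),np.cos(y)]])@np.array([x,yy])
print("hinge",M(20,-35),"btn exp",M(0,55),"btn@80",W((438,344),80),"btn@75",W((438,344),75))
P=np.linalg.inv(c["T"])
for n,q in[("tabL",(-55,-57,128)),("tabR",(-55,-13,128)),("tabback",(-50,-35,128)),("roofhingeL",(20,-65,108)),("roofhingeR",(20,-5,108))]:
    p=(P@np.array([*M(*q[:2]),q[2],1]))[:3];print(n,(p[0]/p[2]*c["fx"]+c["cx"])/.64,(p[1]/p[2]*c["fy"]+c["cy"])/.64)
i=cv2.imread("pics/top1.png")[195:275,175:270];cv2.imwrite("pics/top1c.png",cv2.resize(i,None,fx=4,fy=4))
np.savez("box.npz",t=t,y=y)
```

```text
t [ 533.17118377 -211.09312848] yaw 0.1019878299710717 res [[2.2, 4.1], [2.9, -3.0], [-2.7, -2.9], [-2.4, 1.9]]
hinge [ 556.63064783 -243.8750373 ] btn exp [ 527.57157232 -156.37892235] btn@80 [ 524.29411337 -157.14590365   80.        ] btn@75 [ 526.25558381 -156.45821172   75.        ]
tabL 255.75511636327772 292.2475990796996
tabR 331.25854012650126 292.2444147541781
tabback 294.02885900027417 300.44926710756386
roofhingeL 261.1305441682539 392.02725631361216
roofhingeR 351.07780672042736 392.0036131178054
```

View pics/top1c.png

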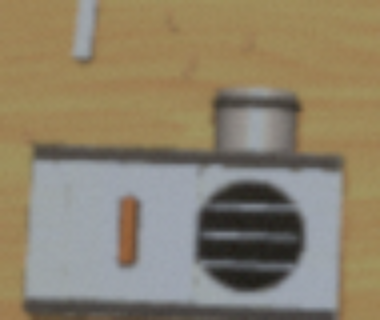

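The shutter is confirmed fully open. Next I'll take the finger in front of the cover.

>>> play_rows(deltas=[10,-20,20,0,0,0,0,20,-40,60,0,0,0,0,26,-58,90,0,0,0,0,26,-58,130,0,0,0,0,26,-58,150,0,0,0,0,26,-58,150,0,0,0,0,26,-58,150,0,0,0,0])

```text
clock: 6.88
eef_pos: [454.6, -255.4, 112.3]
tool_rot: [3.14, 0.002, -3.041]
force: [-0.3, 1.0, -0.9]
width: 0.1
gripper_force: 0.0
```

```bash
cat >> h.py <<'E'
def hp():
    b=np.load("box.npz");y=float(b["y"]);s=read_state();Rb=R.from_euler('z',y)
    o=np.array([*b["t"],0])+Rb.apply([20,-35,62])
    print(round(s["clock"],2),"hinge xyz",Rb.inv().apply(s["eef_pos"]-o).round(1),"rot",s["tool_rot"].round(3),"F box",Rb.inv().apply(s["force"]).round(1))
E
python3 -c "
from h import *
hp()"
```

```text
6.88 hinge xyz [-102.7   -1.1   50.3] rot [ 3.140e+00  2.000e-03 -3.041e+00] F box [-0.2  1.  -0.9]
```

>>> play_rows(deltas=[-12,1,0,0,0,0,0,-19,1,-9,0,0,0,0,-27,1,-18,0,0,0,0,-36,1,-26,0,0,0,0,-46,1,-32,0,0,0,0,-57,1,-37,0,0,0,0,-68,1,-41,0,0,0,0,-80,1,-43,0,0,0,0,-91,1,-44,0,0,0,0,-103,1,-44,0,0,0,0])

```text
clock: 8.12
eef_pos: [559.1, -243.7, 157.8]
tool_rot: [3.141, 0.006, -3.041]
force: [-0.1, 1.4, 6.5]
width: 0.3
gripper_force: 2.5
```

```bash
python3 -c "
from h import *
hp()"
```

```text
8.12 hinge xyz [ 2.5 -0.1 95.8] rot [ 3.141  0.006 -3.041] F box [-0.   1.4  6.5]
```

>>> play_rows(deltas=[-11,0,2,0,0,0,0,-23,0,6,0,0,0,0,-35,0,11,0,0,0,0,-48,0,16,0,0,0,0,-60,0,21,0,0,0,0,-70,0,29,0,0,0,0,-78,0,36,0,0,0,0,-78,0,36,0,0,0,0])

```text
clock: 9.12
eef_pos: [634.5, -237.3, 122.7]
tool_rot: [3.141, 0.002, -3.042]
force: [-4.7, 1.8, 22.7]
width: -0.1
gripper_force: 9.9
```

```bash
python3 -c "
from h import *
hp()"
```

```text
9.12 hinge xyz [78.1 -1.4 60.7] rot [ 3.141e+00  2.000e-03 -3.042e+00] F box [-4.5  2.3 22.7]
```

At the stop, 22 N against the open cover. Now the toggle.

>>> play_rows(deltas=[0,1,-40,0,0,0,0,20,1,-75,0,0,0,0,70,1,-85,0,0,0,0,120,1,-85,0,0,0,0,160,1,-60,0,0,0,0,160,1,-15,0,0,0,0,160,1,15,0,0,0,0,160,1,15,0,0,0,0])

```text
clock: 10.12
eef_pos: [472.0, -250.8, 102.1]
tool_rot: [3.137, -0.005, -3.042]
force: [-0.6, 0.2, 0.2]
width: -0.4
gripper_force: 0.0
```

Run:
```python
from h import *
import cv2
hp();im=get_image("wrist");i2=get_image("scene")[190:310,110:250]
cv2.imwrite("pics/w3.png",np.hstack([cv2.resize(im,(400,300)),cv2.resize(i2,(350,300),interpolation=cv2.INTER_CUBIC)])[:,:,::-1])
```

```text
10.12 hinge xyz [-84.9   1.7  40.1] rot [ 3.137 -0.005 -3.042] F box [-0.6  0.2  0.2]
```

View pics/w3.png

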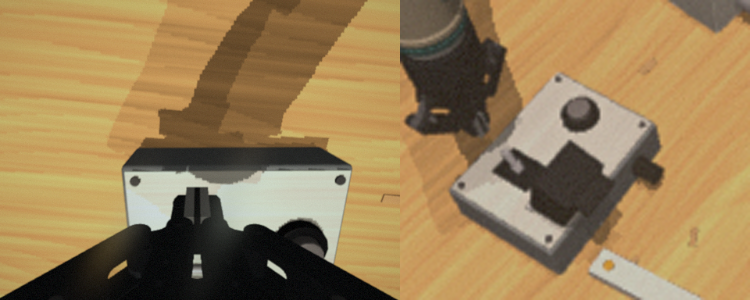

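The cover stands open and the steel toggle still leans away from the hinge, at (512,160) in the right half. I'll lower and push it over.

>>> play_rows(deltas=[0,-2,15,0,0,0,0,0,-2,26,0,0,0,0,0,-2,26,0,0,0,0,-8,-2,26,0,0,0,0,-16,-2,26,0,0,0,0,-23,-2,26,0,0,0,0,-30,-2,26,0,0,0,0,-35,-2,26,0,0,0,0,-37,-2,26,0,0,0,0])

```text
clock: 11.35
eef_pos: [511.8, -249.5, 78.6]
tool_rot: [3.14, 0.001, -3.041]
force: [-2.2, -0.1, 0.7]
width: -0.1
gripper_force: 0.8
```

```bash
python3 -c "
from h import *
hp()"
```

```text
11.35 hinge xyz [-45.2  -1.   16.6] rot [ 3.140e+00  1.000e-03 -3.041e+00] F box [-2.2  0.2  0.7]
```

Only about 2 N so far, so I'll push a bit further.

>>> play_rows(deltas=[-3,0,0,0,0,0,0,-5,0,0,0,0,0,0,-5,0,0,0,0,0,0])

```text
clock: 11.72
eef_pos: [513.4, -249.3, 78.2]
tool_rot: [3.138, -0.005, -3.042]
force: [-6.6, -0.8, 3.9]
width: -0.2
gripper_force: 3.8
```

```bash
python3 -c "
from h import *
hp()"
```

```text
11.72 hinge xyz [-43.6  -1.   16.2] rot [ 3.138 -0.005 -3.042] F box [-6.7 -0.1  3.9]
```

>>> play_rows(deltas=[-3,0,0,0,0,0,0,-5,0,0,0,0,0,0,-5,0,0,0,0,0,0])

```text
clock: 12.1
eef_pos: [513.8, -249.2, 78.1]
tool_rot: [3.136, -0.013, -3.044]
force: [-14.8, -1.1, 9.9]
width: -0.1
gripper_force: 8.7
```

```bash
python3 -c "
from h import *
hp()"
```

```text
12.1 hinge xyz [-43.2  -1.   16.1] rot [ 3.136 -0.013 -3.044] F box [-14.9   0.5   9.9]
```

>>> play_rows(deltas=[15,0,0,0,0,0,0,25,0,-10,0,0,0,0,25,1,-60,0,0,0,0,20,1,-120,0,0,0,0,-40,1,-140,0,0,0,0,-100,1,-140,0,0,0,0,-140,1,-140,0,0,0,0,-152,1,-100,0,0,0,0,-152,1,-100,0,0,0,0,-152,1,-100,0,0,0,0])

```text
clock: 13.35
eef_pos: [672.4, -233.2, 180.0]
tool_rot: [3.14, 0.002, -3.042]
force: [-0.3, -0.5, 0.4]
width: 0.2
gripper_force: 0.0
```

Run:
```python
from h import *
import cv2
hp();i2=get_image("scene")[190:310,110:250]
cv2.imwrite("pics/s4.png",cv2.resize(i2,(560,480),interpolation=cv2.INTER_CUBIC)[:,:,::-1])
```

```text
13.35 hinge xyz [116.3  -1.1 118. ] rot [ 3.140e+00  2.000e-03 -3.042e+00] F box [-0.4 -0.5  0.4]
```

View pics/s4.png

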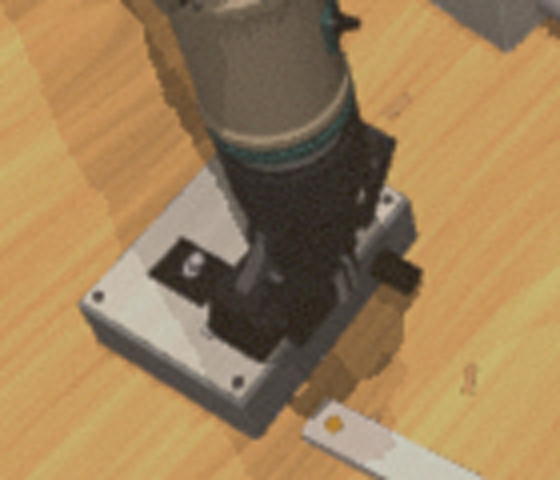

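The toggle tip now points towards the hinge side (195,262). Next, lower behind the tab and swing the cover back.

>>> play_rows(deltas=[0,1,40,0,0,0,0,0,1,70,0,0,0,0,0,1,76,0,0,0,0,0,1,76,0,0,0,0])

```text
clock: 13.9
eef_pos: [673.1, -232.1, 104.3]
tool_rot: [3.141, 0.003, -3.042]
force: [0.7, -0.6, 0.3]
width: 0.4
gripper_force: 0.0
```

```bash
python3 -c "
from h import *
hp()"
```

```text
13.9 hinge xyz [ 1.17e+02 -1.00e-01  4.23e+01] rot [ 3.141e+00  3.000e-03 -3.042e+00] F box [ 0.7 -0.7  0.3]
```

>>> play_rows(deltas=[19,0,-3,0,0,0,0,28,0,-16,0,0,0,0,38,0,-28,0,0,0,0,46,0,-35,0,0,0,0,54,0,-40,0,0,0,0,63,0,-45,0,0,0,0,72,0,-49,0,0,0,0,82,0,-52,0,0,0,0,91,0,-54,0,0,0,0,102,0,-55,0,0,0,0])

```text
clock: 15.15
eef_pos: [570.2, -242.3, 158.1]
tool_rot: [3.14, 0.0, -3.042]
force: [1.0, -0.2, 3.1]
width: 0.2
gripper_force: 1.4
```

```bash
python3 -c "
from h import *
hp()"
```

```text
15.15 hinge xyz [13.6  0.1 96.1] rot [ 3.14   0.    -3.042] F box [ 1.  -0.3  3.1]
```

>>> play_rows(deltas=[10,0,0,0,0,0,0,21,0,1,0,0,0,0,31,0,3,0,0,0,0,41,0,6,0,0,0,0,51,0,10,0,0,0,0,61,0,15,0,0,0,0,70,0,21,0,0,0,0,79,0,27,0,0,0,0,87,0,33,0,0,0,0,87,0,35,0,0,0,0])

```text
clock: 16.4
eef_pos: [488.5, -250.2, 127.1]
tool_rot: [-3.141, 0.01, -3.041]
force: [-3.8, 6.2, 45.4]
width: -0.1
gripper_force: 22.7
```

```bash
python3 -c "
from h import *
hp()"
```

```text
16.4 hinge xyz [-68.4   0.6  65.1] rot [-3.141  0.01  -3.041] F box [-3.2  6.6 45.4]
```

The cover pressed down at 45 N by the fingertips, with the tab top at its shut height. Raise, then go over the button.

>>> play_rows(deltas=[0,0,-20,0,0,0,0,0,0,-45,0,0,0,0,-20,40,-60,0,0,0,0,-52,90,-60,0,0,0,0,-52,90,-20,0,0,0,0,-52,90,20,0,0,0,0,-52,90,32,0,0,0,0,-52,90,32,0,0,0,0])

```text
clock: 17.4
eef_pos: [526.7, -155.8, 90.4]
tool_rot: [3.139, -0.001, -3.042]
force: [0.6, -0.6, 0.2]
width: 0.1
gripper_force: 0.0
```

Run:
```python
from h import *
import cv2
hp();i2=get_image("scene")[190:310,110:250]
i3=get_image("top")[195:275,300:390]
cv2.imwrite("pics/s5.png",np.hstack([cv2.resize(i2,(420,360),interpolation=cv2.INTER_CUBIC),cv2.resize(i3,(380,360),interpolation=cv2.INTER_CUBIC)])[:,:,::-1])
```

```text
17.4 hinge xyz [-20.8  90.7  28.4] rot [ 3.139e+00 -1.000e-03 -3.042e+00] F box [ 0.6 -0.6  0.2]
```

View pics/s5.png

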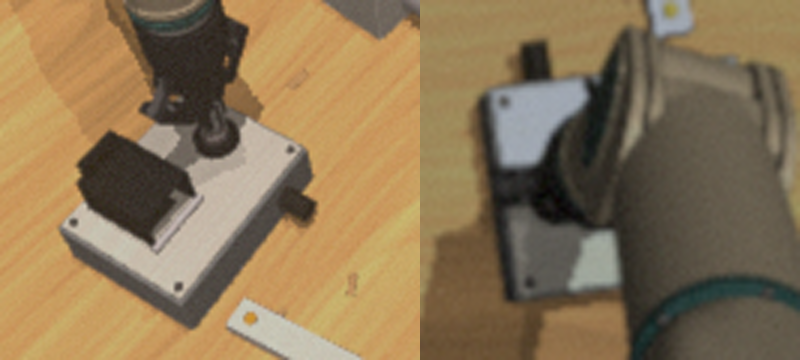

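The cover is shut and the finger stands above the button. Now press in steps.

>>> play_rows(deltas=[0,0,4,0,0,0,0,0,0,8,0,0,0,0,0,0,11,0,0,0,0,0,0,11,0,0,0,0])

```text
clock: 18.0
eef_pos: [527.4, -155.7, 79.9]
tool_rot: [3.14, 0.001, -3.041]
force: [0.7, -0.9, 2.3]
width: 0.0
gripper_force: 1.3
```

>>> play_rows(deltas=[0,0,2,0,0,0,0,0,0,4,0,0,0,0,0,0,4,0,0,0,0])

```text
clock: 18.38
eef_pos: [527.4, -155.7, 76.1]
tool_rot: [3.14, 0.001, -3.041]
force: [-0.4, -0.9, 5.8]
width: 0.1
gripper_force: 2.9
```

>>> play_rows(deltas=[0,0,2,0,0,0,0,0,0,3,0,0,0,0,0,0,3,0,0,0,0])

```text
clock: 18.75
eef_pos: [527.6, -155.7, 75.7]
tool_rot: [3.14, 0.002, -3.042]
force: [-5.9, 0.8, 28.8]
width: 0.3
gripper_force: 14.3
```

The button bottomed out: about 5 N just before the hard stop, then 29 N. Release and clear away.

>>> play_rows(deltas=[0,0,-10,0,0,0,0,0,0,-40,0,0,0,0,0,0,-90,0,0,0,0,0,0,-140,0,0,0,0,20,60,-150,0,0,0,0,40,120,-150,0,0,0,0,40,170,-150,0,0,0,0,40,170,-150,0,0,0,0,40,170,-150,0,0,0,0])

```text
clock: 19.88
eef_pos: [470.1, 8.8, 222.8]
tool_rot: [3.14, -0.0, -3.041]
force: [0.4, -0.8, 0.3]
width: 0.1
gripper_force: 0.0
```

Run:
```python
from h import *
import cv2
hp();i2=get_image("scene")[90:346,80:421]
cv2.imwrite("pics/s6.png",cv2.resize(i2,(800,600),interpolation=cv2.INTER_CUBIC)[:,:,::-1])
```

```text
19.88 hinge xyz [-60.3 260.2 160.8] rot [ 3.14  -0.    -3.041] F box [ 0.3 -0.9  0.3]
```

View pics/s6.png

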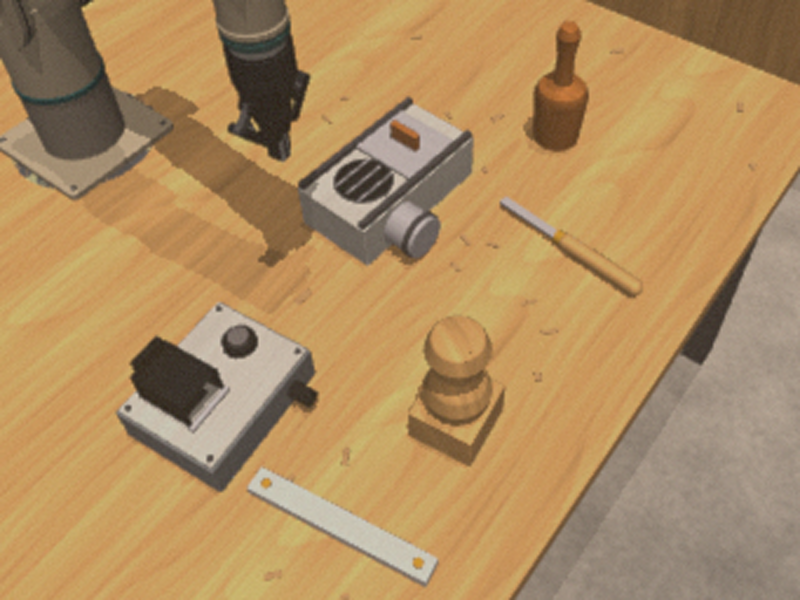

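The shutter is open at (405,135), the cover is shut at (175,380), the button is out at (238,338), and the loose things haven't moved.

```bash
python3 -c "
from cell import *
print(finish_job())"
```

```text
the job is handed in; nothing more can be done
None
```

The job is handed in at about 20 s of the 72 s: the shutter is fully open, the toggle is over towards the hinge, the cover is shut, the start button was pressed to its stop and released, and the bust, mallet, gouge and rule look untouched.

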